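Collect the last card stand from the saw's catch tray into the tote

TASK

Collect the finished walnut card stand (the longer piece with a groove along its top) from the saw's catch tray and pack it in the empty compartment of the plywood tote, flat on the compartment floor with its groove up. In the tray only its ends can be reached and in the tote there is only room for fingers at its long sides, so on the way set it down groove up on the bare desk, let go, and take it again by its sides. Lower it into place rather than dropping it, and leave the offcut, the packed stands, the tote and the pencil pot where they are.

Things in the scene. Friction and masses are not known exactly. Their poses are not given: they have to be found in the camera images.
- card_stand: the finished card stand: a walnut block 68 (own x) x 28 (own y) x 32 mm high (own z), with a groove 6 mm wide and 10 mm deep along the middle of its top, running along x. About 45 g. Origin: centre of its underside. It starts groove up in the catch tray, its length along the tray, in either half of the tray
- offcut: a plain walnut offcut 36 (own x) x 28 x 12 mm high lying in the other half of the catch tray; to be left there. Origin: centre of its underside
- saw: bench saw, fixed, with an aluminium trough as catch tray. Origin: on the desk under the tray's middle; y runs along the tray to the saw. Tray floor 30 mm above the desk; inside 48 mm wide (x -24 to 24) and 264 mm long (y -132 to 132); walls 5 mm thick, tops 72 mm above the desk (54 mm at the saw end). The saw stands at y 200 to 440, x -130 to 130 mm, up to 200 mm high
- tote: open plywood tote, loose on the desk, 102 (own x) x 252 (own y) x 58 mm high, 0.9 kg. Origin: centre of its underside. Floor 8 mm thick; walls and two dividers 6 mm thick, all 58 mm high. Three compartments in a row, centres at y = -82, 0, 82 mm, each inside 90 mm (x) by 76 mm (y): a stand lies with its 68 mm length along the tote's y, 4 mm to spare at each end
- packed_1: a finished card stand like the other, already packed in a compartment of the tote, with the same axes and origin
- packed_2: a second finished card stand already packed in another compartment, with the same axes and origin
- slip: a flat slip of paper 62 x 70 mm lying on the floor of the empty compartment, seen only, has no thickness to speak of. Origin: at the centre of that compartment's floor; axes parallel to the tote's
- pencil_pot: a wooden pot with pencils standing on the desk, 84 mm wide, pot 90 mm high, pencils up to about 175 mm. Origin: centre of its underside
Mind the look-alikes: they are no part of the job. Leave any purple look-alike of the packed_1 alone.

How it is judged (in metres and radians):
On the way:
1. the card stand rests on the bare desk, groove up, let go (height (world z) of card_stand below 0.004 m and angle between card_stand's own z axis and vertical below 0.1 rad and contact force between the fingers and card_stand below 0.1 N and linear speed of card_stand below 0.02 m/s), for 0.2 s.
At the end, for the whole second after the job is handed in: The card stand lies at rest, let go, in the compartment that was empty (within 20 mm of its centre along the tote, 46 mm across), flat on its floor (underside within 4 mm of it), groove up within 0.1 rad; the offcut is still in the tray and both packed stands lie on the tote's floor (y of card_stand in the frame of slip between -0.02 and 0.02 m and x of card_stand in the frame of slip between -0.046 and 0.046 m and z of card_stand in the frame of tote between 0.004 and 0.012 m and angle between card_stand's own z axis and vertical below 0.1 rad and linear speed of card_stand below 0.02 m/s and contact force between the fingers and card_stand below 0.1 N and x of offcut in the frame of saw between -0.03 and 0.03 m and y of offcut in the frame of saw between -0.135 and 0.135 m and z of each of packed_1, packed_2 in the frame of tote below 0.012 m); the robot touches nothing.
It fails at once if the card stand is dropped (it falls faster than 0.5 m/s out of the fingers, about 13 mm) (linear speed of card_stand above 0.5 m/s and contact force between the fingers and card_stand below 0.1 N).
It fails at once if the offcut is moved more than 30 mm (distance of offcut from where it was at the start of the episode above 0.03 m).
It fails at once if a packed stand is moved more than 40 mm (distance of any of packed_1, packed_2 from where it was at the start of the episode above 0.04 m).
It fails at once if the tote is moved more than 15 mm (distance of tote from where it was at the start of the episode above 0.015 m).
It fails at once if the pencil pot is moved more than 30 mm or tipped (distance of pencil_pot from where it was at the start of the episode above 0.03 m or angle between pencil_pot's own z axis and vertical above 0.4 rad).
It also fails if it takes over 54 s, if anything falls off the work surface, if the arm or the gripper's body presses on something with over 40 N, if the wrist force passes 120 N, or if a joint passes its speed limit or range.

ROBOT

A 6-joint arm with a two-finger parallel gripper is mounted at the origin on the work surface. World frame = base frame: x ahead of the robot, y to its left, z up, the work surface at z = 0. Lengths are in m, angles in degrees, forces in N, time in s.
With the tool pointing down it reaches from about 0.25 to 0.725 m from the base axis. Payload 9.7 kg.
Tool frame: the origin (TCP) lies between the finger pads; the fingertips stand 19 mm ahead of it and the grasp point (between the pads) is the TCP; z points along the fingers, y is the line along which they close (so a half turn about z gives the same grasp; the last joint's range is limited). The gripper opens to 85 mm and grips with 20 to 120 N. Pads are 22 mm wide; open, the fingers measure 114 mm over their backs; the gripper's body (76 mm by 85 mm) begins 54 mm behind the grasp point. The pads swing forward as they close: fully open they stand 13 mm farther back than shut.
Start: joints at [-74.485, 4.979, 10.078, 95.1, 0, 90], TCP at [0.147, -0.53, 0.25] pointing down, gripper open.
Joint ranges: [-179.16, 179.16], [-48.56, 103.87], [-65.8, 70.77], [-126.05, 130.52], [-82.76, 87.17], [-180, 180]. Speed limits (degrees/s): [127.2, 127.2, 147.25, 180, 180, 180].

INTERFACE

Orientations are given as [roll, pitch, yaw] about the fixed x, y, z axes, in that order (R = Rz(yaw) Ry(pitch) Rx(roll)).
In Python, from workcell import telemetry, camera, calibration, workorder gives the robot as it stands.
- The arm moves only by the tool play_rows, never from a script. Its argument "increments" is a list of rows, each a list of 3 entries, a list of its own where there are three numbers: the shift along the tool's x, y, z in mm, then the turn, a rotation vector about the tool's x, y, z in degrees, then the closure, from 0 (fully open) to 1 (shut). In form: [[[x, y, z], [ax, ay, az], jaw], ...]. A call has 1 to 20 rows; each row is the pose to reach, as a shift and turn from the pose commanded when the call began, along the tool's axes at that moment; what a row does not reach only later rows make up. A row lasts 1/10 s, in which the tool goes at most 50 mm and 8.59 degrees, less where a joint would pass 70% of its speed; a pose out of reach is approached as far as the arm can. A call with a gripper value outside its range is refused whole. The fingers move at their own pace and stop on an object; "grip_force" is the grip in N (left out, the last holds). Time passes only in rows, so rows that repeat a pose let the fingers close. It gives the time, the measured TCP pose, the force, the opening and the grip force at its end, in the units of the state.
- telemetry.get_obs(): the state, without advancing time (a new reading comes with each control period).
- camera(name): name is "scene" or "top" or "wrist"; returns (picture, depth): 400x640x3 uint8, red, green, blue; 400x640 float32, m along the optical axis (not along the pixel's ray), 0 where there is no reading.
- calibration(name): a dict with "vertical_fov" (degrees; the focal length in pixels is half the picture's height over the tangent of half this angle, whatever the lens; pixels are square), "cx", "cy" (the principal point, pixels), "k1" (the pictures are not rectified: a ray, as slopes to the right and down, at radius r is drawn at 1 + k1 r^2 times it, then the intrinsics apply), "rvec" (rotation vector, rad) and "tvec" (3), from world to camera coordinates, as OpenCV has them; the wrist camera has in their place "hand_eye" (4x4, takes a point from camera to tool coordinates, whose origin is the TCP and whose axes are the flange's). Camera axes: x right, y down, z forward; pixel columns grow to the right and rows downward; lengths in m; the calibration is good to about 2 mm. A picture is of the moment at which its call begins: read the wrist's pose just before it. calibration takes no time and is no camera call.
- workorder.job_done(): hands the job in; it is judged then, once.
The state is a dict: "time": time; "q": joint angles; "qd": joint speeds; "joint_efforts": joint torques, N m; "ee_pos": TCP position; "tcp_rot": TCP orientation; "wrist_force": force on the tool from outside, world axes, zero at the start; "torque": the same for the moment, N m; "opening": finger opening in m; "grasp_force": force on a finger pad.
Only numpy, scipy, OpenCV 4.12 (cv2) and the standard library are available. Lean on these libraries where they do the work, as an engineer would, in place of code of your own. Each camera call takes 0.05 s, during which the arm holds its last target. There are 200 camera calls.

## Working session

There is one attempt and no reset: what is moved stays moved. The work goes in short steps, Python scripts to look and compute and a tool call to move; the robot and the scene stay as the last step left them, time stands still between calls to the robot, and variables do not carry over. Pictures are saved under pics/ and viewed, at most 10 in all, crops included, and the job is handed in when it is done.

Besides the shell and the picture viewer there is one more tool, called after "Emit:" as a command line: name --argument value ..., lists and objects as JSON in quotes. play_rows: Moves the arm, as the interface text tells. Its arguments: {"type":"object","properties":{"increments":{"type":"array"},"grip_force":{"type":"number"}},"required":["increments"]}

```bash
mkdir -p pics; cat > h.py <<'E'
import numpy as np, cv2
from workcell import telemetry, camera, calibration, workorder
from scipy.spatial.transform import Rotation as R
def cam(name):
    o=telemetry.get_obs(); im,d=camera(name); c=calibration(name)
    h,w=d.shape; f=h/2/np.tan(np.radians(c["vertical_fov"])/2)
    K=np.array([[f,0,c["cx"]],[0,f,c["cy"]],[0,0,1.]])
    u,v=np.meshgrid(np.arange(w),np.arange(h))
    p=np.stack([u.ravel(),v.ravel()],1).astype(float)[:,None]
    s=cv2.undistortPoints(p,K,np.array([c["k1"],0,0,0,0.]))[:,0].reshape(h,w,2)
    P=np.dstack([s*d[...,None],d])
    if "hand_eye" in c:
        H=np.array(c["hand_eye"]); P=P@H[:3,:3].T+H[:3,3]
        T=R.from_euler('xyz',o["tcp_rot"],degrees=True).as_matrix(); P=P@T.T+np.array(o["ee_pos"])
    else:
        M=cv2.Rodrigues(np.array(c["rvec"],float))[0]; P=(P-np.array(c["tvec"]).ravel())@M
    P[d==0]=np.nan
    return im,d,P
def save(n,im): cv2.imwrite("pics/"+n+".png",np.ascontiguousarray(im[...,::-1]))
E
python3 - <<'E'
from h import *
im,d,P=cam("top"); save("top",im); np.savez("top.npz",im=im,P=P)
print(P[::80,::80].round(2).reshape(-1,3).tolist()[20:30])
o=telemetry.get_obs();print(o["ee_pos"],o["tcp_rot"],o["opening"],o["time"])
E
```

```text
[[0.73, 0.0, -0.0], [0.73, -0.17, 0.0], [0.73, -0.34, 0.0], [0.73, -0.5, 0.01], [0.55, 0.6, 0.07], [0.55, 0.44, 0.08], [0.56, 0.33, -0.0], [0.55, 0.15, 0.07], [0.56, 0.0, -0.0], [0.56, -0.16, 0.01]]
[ 0.14706855 -0.52976864  0.24961501] [-1.79927614e+02  2.30305648e-03  1.55147877e+01] 0.08529233078344327 0.05
```

View pics/top.png

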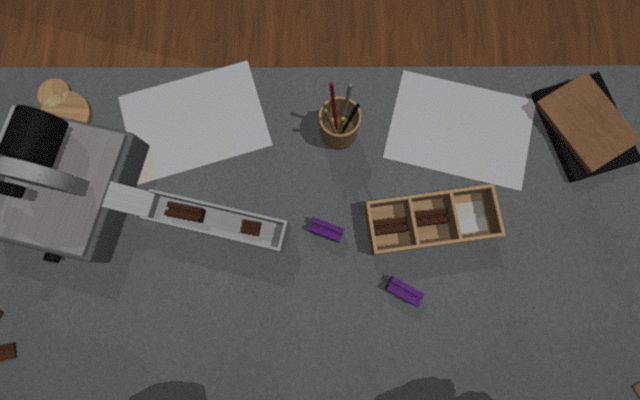

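```bash
python3 - <<'E'
from h import *
z=np.load("top.npz"); im=z["im"];P=z["P"]
save("crop",np.vstack([cv2.resize(im[185:255,130:300],None,fx=4,fy=4,interpolation=2),cv2.resize(im[180:255,350:520],None,fx=4,fy=4,interpolation=2)]))
def rep(n,m):
    q=P[m]; q=q[~np.isnan(q[:,0])]
    r=cv2.minAreaRect(q[:,:2].astype(np.float32)); print(n,len(q),np.round(r[0],4),np.round(r[1],4),round(r[2],1),np.nanmedian(q[:,2]).round(4))
u,v=np.meshgrid(np.arange(640),np.arange(400))
def box(a,b,c,d): return (u>=a)&(u<=b)&(v>=c)&(v<=d)
g=im.astype(int); wal=(g[...,0]-g[...,2]>15)&(g[...,0]<120)
rep("stand",box(158,212,198,226)&(P[...,2]>.052)&(P[...,2]<.068)&wal)
rep("offcut",box(235,268,215,240)&(P[...,2]>.036)&(P[...,2]<.05)&wal)
rep("tray",box(150,295,180,255)&(P[...,2]>.062)&(P[...,2]<.08)&~wal)
rep("traywalls",box(205,295,180,255)&(P[...,2]>.066)&(P[...,2]<.08))
rep("tote",box(355,515,175,260)&(P[...,2]>.05)&(P[...,2]<.066))
s=g.min(2)>125
rep("slip",box(450,490,190,245)&(P[...,2]<.02)&(g.min(2)>g[215,472].min()-25))
print(g[215,472],P[215,472])
for n,b in dict(saw=(0,150,100,262),pot=(310,370,80,150),pur1=(300,350,212,245),pur2=(380,430,270,310)).items():
    m=box(*b)&(P[...,2]>.015); rep(n,m); print(np.nanmax(P[m][:,2]))
E
```

```text
stand 402 [0.6086 0.2678] [0.0673 0.0262] 78.6 0.061
offcut 225 [0.5799 0.1397] [0.0344 0.0259] 79.8 0.0415
tray 910 [0.5917 0.2045] [0.2724 0.058 ] 76.7 0.0711
traywalls 532 [0.579  0.1504] [0.1611 0.058 ] 76.8 0.0712
tote 1690 [ 0.5959 -0.2186] [0.1023 0.2544] 8.0 0.0572
slip 519 [ 0.6037 -0.2972] [0.062  0.0367] 9.2 0.0082
[161 159 150] [ 0.60892768 -0.31042869  0.00471696]
saw 18251 [0.6529 0.462 ] [0.2833 0.2847] 86.3 0.0844
0.1965598267677037
pot 1672 [ 0.7902 -0.035 ] [0.0821 0.082 ] 75.6 0.0783
0.17635097962025323
pur1 496 [ 0.5777 -0.0078] [0.0677 0.0282] 69.1 0.0309
0.036396979557732204
pur2 550 [ 0.4572 -0.1606] [0.0685 0.028 ] 60.3 0.0309
0.035050306404923334
```

View pics/crop.png

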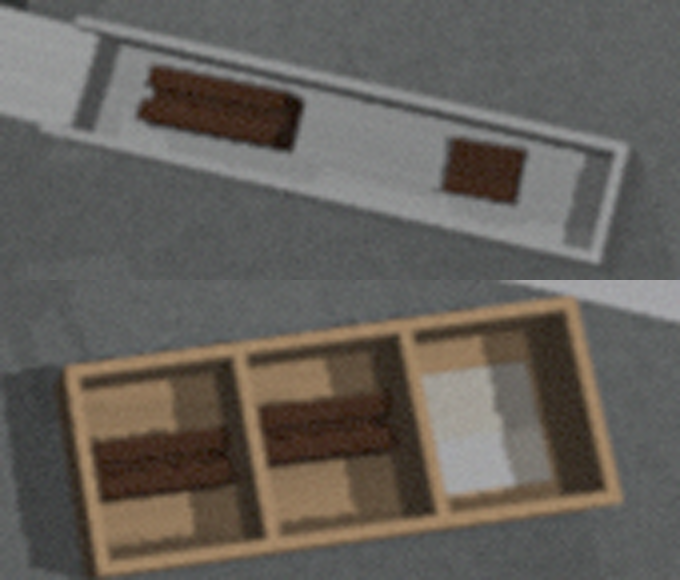

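Crop: the grooved long piece at top-image (185,212) is the card stand. The plain block at (250,228) is the offcut, the purple pieces at (325,230) and (405,291) are look-alikes, and the two walnut pieces in the tote at (391,225) and (431,217) are the packed stands. The empty compartment, with the slip, is at (472,214).

```bash
python3 - <<'E'
from h import *
im,d,P=cam("wrist"); o=telemetry.get_obs()
T=R.from_euler('xyz',o["tcp_rot"],degrees=True).as_matrix(); L=(P-o["ee_pos"])@T
m=(L[...,2]<.1)&(d>0); q=L[m]; print(len(q))
for s in (1,-1):
    k=q[q[:,1]*s>0.0]
    if len(k): print(np.percentile(k,[0,1,50,99,100],axis=0).round(4).tolist())
yaw=np.radians(o["tcp_rot"][2]); 
def rel(p): return ((np.array(p)-o["ee_pos"])@T*1000).round(1)
print(rel([.6086,.2678,.25]),rel([.3,-.25,.25]), o["q"])
E
```

```text
34156
[[-0.0118, 0.0, -0.0702], [-0.0078, 0.0015, -0.0686], [0.0118, 0.0456, -0.0504], [0.0184, 0.0719, 0.0006], [0.0193, 0.074, 0.0074]]
[[-0.0118, -0.0755, -0.0702], [-0.0077, -0.073, -0.0686], [0.0119, -0.0467, -0.0505], [0.0184, -0.0018, 0.0006], [0.0194, -0.0002, 0.0063]]
[ 6.580e+02 -6.451e+02  4.000e-01] [ 2.222e+02 -2.287e+02 -1.000e-01] [-7.44837953e+01  5.00964191e+00  1.00377993e+01  9.50978772e+01
  1.01304127e-03  9.00012374e+01]
```

Emit:
play_rows --increments '[[[33,-32,0],[0,0,-7.6],0],[[66,-65,0],[0,0,-15.2],0],[[99,-97,0],[0,0,-22.8],0],[[132,-129,0],[0,0,-30.4],0],[[165,-161,0],[0,0,-38],0],[[198,-194,0],[0,0,-45.6],0],[[231,-226,0],[0,0,-53.2],0],[[264,-258,0],[0,0,-60.8],0],[[297,-290,0],[0,0,-68.4],0],[[329,-322,0],[0,0,-76],0],[[362,-355,0],[0,0,-83.6],0],[[395,-387,0],[0,0,-91.2],0],[[428,-419,0],[0,0,-98.8],0],[[461,-451,0],[0,0,-106.4],0],[[494,-484,0],[0,0,-114],0],[[527,-516,0],[0,0,-121.6],0],[[560,-548,0],[0,0,-129.2],0],[[593,-580,0],[0,0,-136.8],0],[[625,-613,0],[0,0,-144.4],0],[[645,-632,0],[0,0,-151],0]]'

```text
time: 2.1
ee_pos: [0.6002, 0.2544, 0.2488]
tcp_rot: [-180.0, -0.1, 166.9]
wrist_force: [0.8, -0.9, -0.5]
opening: 0.0856
grasp_force: 0.0
```

```bash
cat >> h.py <<'E'
def rep(n,P,m):
    q=P[m]; q=q[~np.isnan(q[:,0])]
    r=cv2.minAreaRect(q[:,:2].astype(np.float32)); print(n,len(q),np.round(r[0],4),np.round(r[1],4),round(r[2],1),np.nanmedian(q[:,2]).round(4)); return r
def rel(o,p):
    T=R.from_euler('xyz',o["tcp_rot"],degrees=True).as_matrix(); return ((np.array(p)-o["ee_pos"])@T*1000).round(1)
E
python3 - <<'E'
from h import *
im,d,P=cam("wrist"); save("w1",im); o=telemetry.get_obs()
g=im.astype(int); wal=(g[...,0]-g[...,2]>12)&(g[...,0]<130)
N=(abs(P[...,0]-.6086)<.05)&(abs(P[...,1]-.2678)<.055)
r=rep("stand",P,N&wal&(P[...,2]>.054)&(P[...,2]<.067))
rep("tray",P,(P[...,2]>.067)&(P[...,2]<.078)&(abs(P[...,1]-.25)<.1))
print(o["ee_pos"],o["tcp_rot"],o["q"][5],rel(o,[*r[0],.25]))
E
```

```text
stand 1599 [0.6095 0.2684] [0.0659 0.0289] 79.1 0.0617
tray 2472 [0.5998 0.2409] [0.1996 0.0582] 76.8 0.0718
[0.60120048 0.25659053 0.24746098] [-1.79984312e+02 -1.17846245e-01  1.67371738e+02] 35.718022861609775 [-5.5 13.4 -2.6]
```

View pics/w1.png

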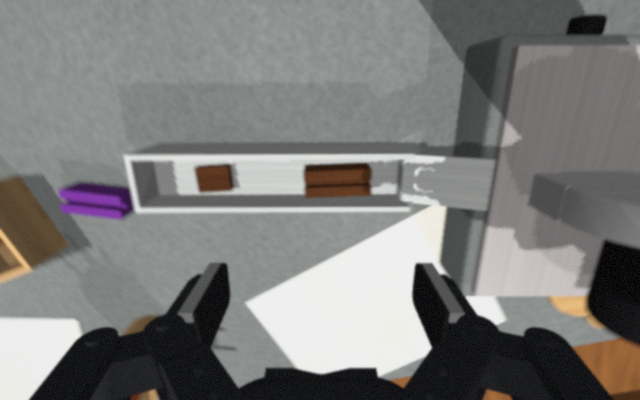

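Emit:
play_rows --increments '[[[-6,13,40],[0,0,-1],0],[[-6,13,80],[0,0,-1],0],[[-6,13,100],[0,0,-1],0],[[-6,13,100],[0,0,-1],0],[[-6,13,100],[0,0,-1],0]]'

```text
time: 2.65
ee_pos: [0.6084, 0.2627, 0.1508]
tcp_rot: [-180.0, -0.0, 167.5]
wrist_force: [-0.3, 1.3, 0.8]
opening: 0.0852
grasp_force: 0.0
```

```bash
python3 - <<'E'
from h import *
im,d,P=cam("wrist"); save("w2",im); o=telemetry.get_obs()
g=im.astype(int); wal=(g[...,0]-g[...,2]>12)&(g[...,0]<130)
N=(abs(P[...,0]-.6086)<.05)&(abs(P[...,1]-.2678)<.055)
r=rep("stand",P,N&wal&(P[...,2]>.052)&(P[...,2]<.067))
rep("tray",P,(P[...,2]>.067)&(P[...,2]<.078)&(abs(P[...,1]-.25)<.1))
print(o["ee_pos"],o["tcp_rot"],rel(o,[*r[0],.046]))
E
```

```text
stand 3620 [0.6093 0.2683] [0.0679 0.0288] 78.4 0.0616
tray 5421 [0.6003 0.2411] [0.2008 0.0589] 76.8 0.0717
[0.60884329 0.26288616 0.15195393] [1.79941462e+02 8.13178540e-02 1.67505474e+02] [  0.8   5.2 106. ]
```

Emit:
play_rows --increments '[[[1,5,20],[0,0,-1],0],[[1,5,45],[0,0,-1],0],[[1,5,65],[0,0,-1],0],[[1,5,80],[0,0,-1],0],[[1,5,90],[0,0,-1],0],[[1,5,98],[0,0,-1],0],[[1,5,103],[0,0,-1],0],[[1,5,106],[0,0,-1],0],[[1,5,106],[0,0,-1],0]]'

```text
time: 3.6
ee_pos: [0.6086, 0.2679, 0.0444]
tcp_rot: [180.0, 0.0, 168.5]
wrist_force: [0.0, 0.2, 0.5]
opening: 0.085
grasp_force: 0.0
```

Emit:
play_rows --increments '[[[0,0,0],[0,0,0],0.15],[[0,0,0],[0,0,0],0.3],[[0,0,0],[0,0,0],0.5],[[0,0,0],[0,0,0],0.5],[[0,0,0],[0,0,0],0.5],[[0,0,0],[0,0,0],0.5]]' --grip_force 40

```text
time: 4.2
ee_pos: [0.6089, 0.2681, 0.0451]
tcp_rot: [180.0, 0.1, 168.5]
wrist_force: [-0.2, 0.5, 6.2]
opening: 0.0676
grasp_force: 46.1
```

Emit:
play_rows --increments '[[[0,0,-5],[0,0,0],0.5],[[0,0,-12],[0,0,0],0.5],[[0,0,-25],[0,0,0],0.5],[[0,0,-45],[0,0,0],0.5],[[0,0,-70],[0,0,0],0.5],[[0,0,-90],[0,0,0],0.5],[[0,0,-100],[0,0,0],0.5],[[0,0,-100],[0,0,0],0.5]]'

```text
time: 5.0
ee_pos: [0.6092, 0.2682, 0.1464]
tcp_rot: [179.9, 0.1, 168.5]
wrist_force: [0.1, 0.7, -0.8]
opening: 0.0673
grasp_force: 45.7
```

```bash
python3 - <<'E'
from h import *
o=telemetry.get_obs(); im,d,P=cam("scene"); save("s1",im)
print(o["ee_pos"],o["opening"],o["grasp_force"],rel(o,[.44,.04,.06]),o["q"])
E
```

```text
[0.60920741 0.26818278 0.14638562] 0.0672585622276687 45.65720960497856 [ 120.6 -257.5   85.7] [2.37596714e+01 2.00990275e+01 1.63574371e+01 8.60894992e+01
 4.63527711e-04 3.52477539e+01]
```

View pics/s1.png

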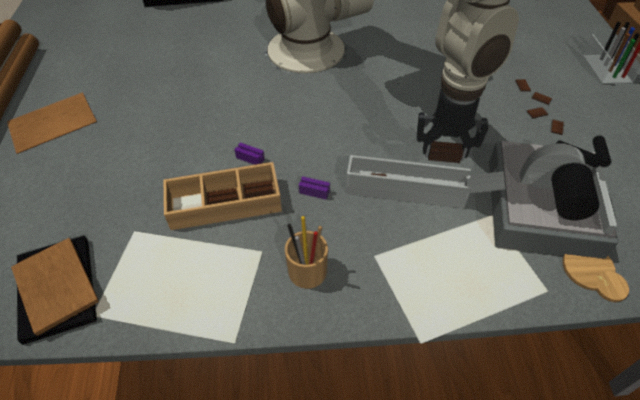

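Emit:
play_rows --increments '[[[15,-29,0],[0,0,0],0.5],[[31,-59,0],[0,0,0],0.5],[[50,-95,0],[0,0,0],0.5],[[69,-131,0],[0,0,0],0.5],[[88,-167,10],[0,0,0],0.5],[[105,-200,30],[0,0,0],0.5],[[117,-224,55],[0,0,0],0.5],[[124,-237,80],[0,0,0],0.5],[[124,-237,100],[0,0,0],0.5],[[124,-237,115],[0,0,0],0.5],[[124,-237,122],[0,0,0],0.5],[[124,-237,126],[0,0,0],0.5],[[124,-237,126],[0,0,0],0.5],[[124,-237,126],[0,0,0],0.5]]'

```text
time: 6.45
ee_pos: [0.4401, 0.0604, 0.0188]
tcp_rot: [180.0, 0.0, 168.5]
wrist_force: [0.2, -1.0, -0.9]
opening: 0.0675
grasp_force: 45.6
```

Bottom should be about 3–4 mm up; lower until contact shows.

Emit:
play_rows --increments '[[[0,0,1],[0,0,0],0.5],[[0,0,2],[0,0,0],0.5],[[0,0,3],[0,0,0],0.5],[[0,0,3],[0,0,0],0.5],[[0,0,3],[0,0,0],0.5]]'

```text
time: 6.95
ee_pos: [0.4398, 0.0603, 0.0153]
tcp_rot: [180.0, 0.0, 168.5]
wrist_force: [0.3, -0.4, -0.2]
opening: 0.0672
grasp_force: 45.6
```

Emit:
play_rows --increments '[[[0,0,0.5],[0,0,0],0.5],[[0,0,1],[0,0,0],0.5],[[0,0,1],[0,0,0],0.5],[[0,0,1],[0,0,0],0.5]]'

```text
time: 7.35
ee_pos: [0.4399, 0.0603, 0.015]
tcp_rot: [180.0, 0.0, 168.5]
wrist_force: [-2.6, -0.4, 7.4]
opening: 0.0669
grasp_force: 46.5
```

Contact (7 N). Release, settle, lift.

Emit:
play_rows --increments '[[[0,0,0],[0,0,0],0.15],[[0,0,0],[0,0,0],0],[[0,0,0],[0,0,0],0],[[0,0,0],[0,0,0],0],[[0,0,0],[0,0,0],0],[[0,0,-10],[0,0,0],0],[[0,0,-30],[0,0,0],0],[[0,0,-60],[0,0,8],0],[[0,0,-100],[0,0,16.5],0],[[0,0,-120],[0,0,25],0],[[0,0,-120],[0,0,33.5],0],[[0,0,-120],[0,0,42],0],[[0,0,-120],[0,0,50.5],0],[[0,0,-120],[0,0,59],0],[[0,0,-120],[0,0,67.5],0],[[0,0,-120],[0,0,76],0],[[0,0,-120],[0,0,84],0],[[0,0,-120],[0,0,90],0],[[0,0,-120],[0,0,90],0],[[0,0,-120],[0,0,90],0]]'

```text
time: 9.35
ee_pos: [0.4399, 0.0603, 0.1347]
tcp_rot: [180.0, -0.0, 78.7]
wrist_force: [-0.0, 0.0, -0.5]
opening: 0.0856
grasp_force: 0.0
```

```bash
python3 - <<'E'
from h import *
im,d,P=cam("wrist"); save("w3",im); o=telemetry.get_obs()
g=im.astype(int); wal=(g[...,0]-g[...,2]>12)&(g[...,0]<130)
N=(abs(P[...,0]-.44)<.06)&(abs(P[...,1]-.06)<.06)
r=rep("stand",P,N&wal&(P[...,2]>.025)&(P[...,2]<.037))
print(o["ee_pos"],o["tcp_rot"],o["q"][5],rel(o,[*r[0],.022]))
E
```

```text
stand 2488 [0.4408 0.0612] [0.0682 0.0279] 78.2 0.0319
[0.43988175 0.06034873 0.13464857] [ 1.79979169e+02 -5.43495521e-03  7.86871001e+01] 109.12572921129139 [  1.    0.7 112.6]
```

View pics/w3.png

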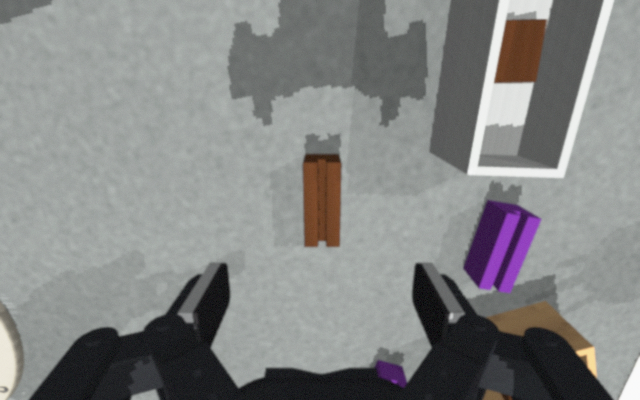

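The stand lies groove up on the bare desk at (322,200), aligned with the fingers for a side grasp.

Emit:
play_rows --increments '[[[1,1,30],[0,0,0.3],0],[[1,1,65],[0,0,0.3],0],[[1,1,90],[0,0,0.3],0.1],[[1,1,104],[0,0,0.3],0.2],[[1,1,111],[0,0,0.3],0.3],[[1,1,111],[0,0,0.3],0.4],[[1,1,111],[0,0,0.3],0.6],[[1,1,111],[0,0,0.3],0.8],[[1,1,111],[0,0,0.3],0.9],[[1,1,111],[0,0,0.3],0.9],[[1,1,111],[0,0,0.3],0.9],[[1,1,111],[0,0,0.3],0.9]]' --grip_force 40

```text
time: 10.6
ee_pos: [0.442, 0.0612, 0.0247]
tcp_rot: [179.9, -0.0, 78.2]
wrist_force: [-0.0, -0.7, 6.8]
opening: 0.0272
grasp_force: 41.0
```

Emit:
play_rows --increments '[[[0,0,-5],[0,0,0],0.9],[[0,0,-20],[0,0,0],0.9],[[0,0,-50],[0,0,0],0.9],[[0,0,-85],[0,0,0],0.9],[[-15,11,-120],[0,0,-1],0.9],[[-45,33,-140],[0,0,-3],0.9],[[-80,59,-140],[0,0,-5],0.9],[[-120,88,-140],[0,0,-7.5],0.9],[[-160,118,-140],[0,0,-10],0.9],[[-200,147,-140],[0,0,-12.5],0.9],[[-240,177,-140],[0,0,-15],0.9],[[-275,203,-140],[0,0,-17.5],0.9],[[-305,225,-140],[0,0,-19],0.9],[[-320,236,-140],[0,0,-20],0.9],[[-320,236,-140],[0,0,-20],0.9],[[-320,236,-140],[0,0,-20],0.9],[[-320,236,-140],[0,0,-20],0.9]]'

```text
time: 12.3
ee_pos: [0.6064, -0.2994, 0.1636]
tcp_rot: [-180.0, -0.0, 98.2]
wrist_force: [0.3, 0.3, -0.3]
opening: 0.0273
grasp_force: 40.1
```

```bash
python3 - <<'E'
from h import *
im,d,P=cam("wrist"); save("w4",im); o=telemetry.get_obs()
rim=(P[...,2]>.052)&(P[...,2]<.064)&(P[...,0]>.5)&(P[...,0]<.72)&(P[...,1]<-.05)
np.savez("w4.npz",P=P,im=im)
rep("rim",P,rim)
T=R.from_euler('xyz',o["tcp_rot"],degrees=True).as_matrix(); L=(P-o["ee_pos"])@T
h=(abs(L[...,0])<.045)&(abs(L[...,1])<.0135)&(abs(L[...,2]+.008)<.006)
print(np.nanpercentile(L[h],[1,50,99],axis=0).round(4).tolist(),h.sum())
im2,d2,P2=cam("top"); np.savez("top2.npz",P=P2,im=im2)
print(o["ee_pos"],o["tcp_rot"],o["q"][5],o["opening"])
E
```

```text
rim 8379 [ 0.6008 -0.2533] [0.1025 0.1809] 8.0 0.0579
[[-0.0331, -0.0134, -0.0087], [0.0048, -0.003, -0.007], [0.0334, 0.0132, -0.003]] 6975
[ 0.60650521 -0.29932409  0.16380207] [1.79988065e+02 2.20121201e-03 9.82586282e+01] 55.47203985629333 0.02731416511956492
```

View pics/w4.png

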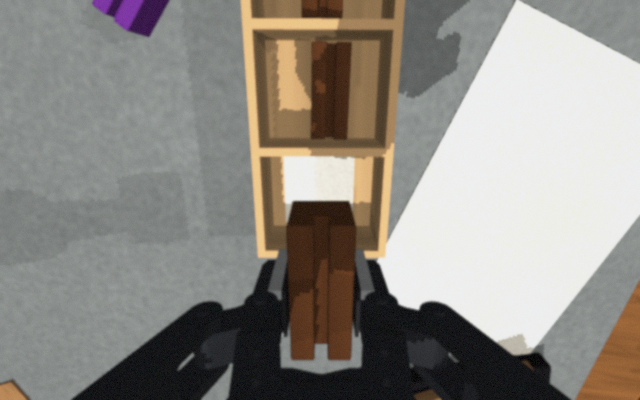

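```bash
python3 - <<'E'
from h import *
o=telemetry.get_obs(); T=R.from_euler('xyz',o["tcp_rot"],degrees=True).as_matrix()
for f in ("w4","top"):
    P=np.load(f+".npz")["P"]; L=(P-o["ee_pos"])@T*1000
    k=(P[...,2]>.053)&(P[...,2]<.062)&(abs(L[...,1])<38)
    for a,b in ((20,65),(-65,-20)):
        q=L[k&(L[...,0]>a)&(L[...,0]<b)]
        if len(q): print(f,len(q),np.percentile(q[:,0],[3,50,97]).round(1))
    q=L[(P[...,2]>.053)&(P[...,2]<.062)&(L[...,0]>-30)&(L[...,0]<30)&(abs(L[...,1])<65)&(abs(L[...,1])>38)]
    print(np.percentile(q[q[:,1]>0,1],[3,50,97]).round(1),np.percentile(q[q[:,1]<0,1],[3,50,97]).round(1))
E
```

```text
w4 962 [38.6 41.7 44.4]
w4 102 [-43.3 -38.3 -37. ]
[45.5 48.1 51.5] [-50.1 -46.9 -44.2]
top 150 [38.8 42.4 45.3]
top 162 [-44.6 -40.8 -38. ]
[45.6 48.3 51.3] [-50.2 -47.3 -44.4]
```

Emit:
play_rows --increments '[[[0.5,0.7,15],[0,0,0],0.9],[[0.5,0.7,35],[0,0,0],0.9],[[0.5,0.7,55],[0,0,0],0.9],[[0.5,0.7,72],[0,0,0],0.9],[[0.5,0.7,85],[0,0,0],0.9],[[0.5,0.7,97],[0,0,0],0.9],[[0.5,0.7,108],[0,0,0],0.9],[[0.5,0.7,117],[0,0,0],0.9],[[0.5,0.7,123],[0,0,0],0.9],[[0.5,0.7,126],[0,0,0],0.9],[[0.5,0.7,128],[0,0,0],0.9],[[0.5,0.7,128],[0,0,0],0.9],[[0.5,0.7,128],[0,0,0],0.9]]'

```text
time: 13.7
ee_pos: [0.6075, -0.2999, 0.0358]
tcp_rot: [180.0, 0.0, 98.2]
wrist_force: [-0.5, -0.2, -0.6]
opening: 0.0272
grasp_force: 40.1
```

Emit:
play_rows --increments '[[[0,0,1],[0,0,0],0.9],[[0,0,2],[0,0,0],0.9],[[0,0,2.5],[0,0,0],0.9],[[0,0,3],[0,0,0],0.9],[[0,0,3],[0,0,0],0.9],[[0,0,3],[0,0,0],0.9]]'

```text
time: 14.3
ee_pos: [0.6073, -0.2998, 0.0328]
tcp_rot: [180.0, 0.0, 98.2]
wrist_force: [-2.2, 1.5, 4.9]
opening: 0.027
grasp_force: 40.7
```

Touching the floor (5 N). Open partway and withdraw.

Emit:
play_rows --increments '[[[0,0,0],[0,0,0],0.55],[[0,0,0],[0,0,0],0.5],[[0,0,0],[0,0,0],0.5],[[0,0,0],[0,0,0],0.5],[[0,0,0],[0,0,0],0.5],[[0,0,-8],[0,0,0],0.5],[[0,0,-20],[0,0,0],0.5],[[0,0,-40],[0,0,0],0.5],[[0,0,-70],[0,0,0],0.5],[[0,0,-110],[0,0,0],0.5],[[0,0,-150],[0,0,0],0.5],[[0,0,-160],[0,0,0],0.5],[[0,0,-160],[0,0,0],0.5]]'

```text
time: 15.6
ee_pos: [0.6082, -0.3001, 0.1956]
tcp_rot: [179.8, 0.2, 98.2]
wrist_force: [0.1, 0.2, 0.1]
opening: 0.0425
grasp_force: 0.0
```

```bash
python3 - <<'E'
from h import *
im,d,P=cam("wrist"); save("w5",im); o=telemetry.get_obs()
g=im.astype(int); wal=(g[...,0]-g[...,2]>12)&(g[...,0]<130)
N=(abs(P[...,0]-.6073)<.04)&(abs(P[...,1]+.2998)<.038)
rep("stand",P,N&wal&(P[...,2]>.034)&(P[...,2]<.046))
rep("rim",P,(P[...,2]>.052)&(P[...,2]<.064)&(P[...,0]>.5)&(P[...,0]<.72)&(P[...,1]<-.05))
print(o["ee_pos"],o["opening"],o["grasp_force"])
E
```

```text
stand 1949 [ 0.6182 -0.3005] [0.0488 0.0716] 7.9 0.04
rim 7329 [ 0.6003 -0.2502] [0.1025 0.1864] 8.0 0.0579
[ 0.6076702  -0.29986439  0.19310624] 0.04284748590022466 0.0
```

View pics/w5.png

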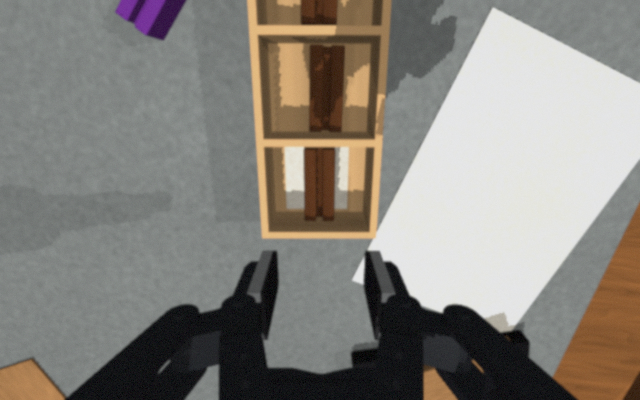

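The stand sits flat in the last compartment at (319,184), groove up, on the slip, with its top at 40 mm. The gripper is clear of everything.

```bash
python3 -c "
from workcell import workorder; print(workorder.job_done())"
```

```text
the job is handed in; nothing more can be done
None
```

The card stand is packed groove up, flat on the floor of the empty compartment, after being set down on the desk and re-gripped by its sides; the job is handed in, but no verdict came back.

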